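# Sort the bottles and agar dishes back to their places

### The arm

A 6-joint arm with a two-finger parallel gripper is mounted at the origin on a cart in front of the work surface, level with it; the furniture and walls round the work are solid. World frame = base frame: x ahead of the robot, y to its left, z up, the work surface at z = 0. Lengths are in m, angles in rad, forces in N, time in s.
With the tool pointing down it reaches from about 0.3 to 0.775 m from the base axis. Payload 14.6 kg.
Tool frame: the origin (TCP) lies on the centre line of the jaws, within the pads' length; the fingertips stand ctrl.tcp_to_tips ahead of it and the grasp point (between the pads) lies 2 mm behind it (ctrl.tcp_to_tips is the distance from the TCP to the fingertips, in m); z points along the fingers, y is the line along which they close (so a half turn about z gives the same grasp; the last joint's range is limited). The gripper opens to 94 mm and grips with 3 to 60 N. Pads are 16 mm wide; open, the fingers measure 119 mm over their backs; the gripper's body (75 mm by 177 mm) begins 78 mm behind the grasp point.
Start: joints at [-1.408, 0.3, 1.521, -0, 1.321, -0.067], TCP at [0.125, -0.536, 0.222] pointing down, gripper open.
Joint ranges: [-3.03, 3.03], [-0.79, 2.21], [0.23, 2.52], [-1.04, 4.18], [0, 3.07], [-2.55, 2.55]. Speed limits (rad/s): [2.22, 2.22, 2.57, 3.14, 3.14, 3.14].

### API

Orientations are given as [roll, pitch, yaw] about the fixed x, y, z axes, in that order (R = Rz(yaw) Ry(pitch) Rx(roll)).
In Python, from station import telemetry, viewer, hand_in, ctrl gives the robot as it stands.
- The arm moves only by the tool step_arm, never from a script. Its argument "plan" is a list of rows, each an object of numbers: "dx", "dy", "dz": the shift along the tool's x, y, z scaled (see below); "rx", "ry", "rz": the turn, a rotation vector about the tool's x, y, z scaled (see below); "claw": the closure, from 0 (fully open) to 1 (shut). In form: [{"dx": .., "dy": .., "dz": .., "rx": .., "ry": .., "rz": .., "claw": ..}, ...]. A call has 1 to 10 rows; each row shifts and turns the commanded pose from where the row before left it, along the tool's axes as they then stand; what a row does not reach is not made up. The controller multiplies each number of a shift by 0.1 m and each number of a turn by 90 degrees. A row lasts 1/10 s, in which the tool goes at most 50 mm and 8.59 degrees, less where a joint would pass 70% of its speed; a pose out of reach is approached as far as the arm can. A call with a number of a shift or a turn outside -1 to 1 is refused whole. A call with a gripper value outside its range is refused whole. The fingers move at their own pace and stop on an object; "grip_force" is the grip in N (left out, the last holds). Time passes only in rows, so rows that do not move let the fingers close. It gives the time, the measured TCP pose, the force, the opening and the grip force at its end, in the units of the state.
- telemetry.get_obs(): the state, without advancing time (a new reading comes with each control period).
- viewer.camera(name): name is "scene" or "top" or "wrist"; returns a dict with "img" (384x512x3 uint8, red, green, blue), "z_map" (384x512 float32, m along the optical axis (not along the pixel's ray), 0 where there is no reading), "fx", "fy", "cx", "cy" (pixels), "dist" ([k1, k2, p1, p2, k3] as OpenCV has them; the pictures are not rectified), "R" (3x3) and "t" (3): a world point X has camera coordinates R X + t; the wrist camera has in their place "tool_from_camera" (4x4, takes a point from camera to tool coordinates, whose origin is the TCP and whose axes are the flange's). Camera axes: x right, y down, z forward; pixel columns grow to the right and rows downward; lengths in m; the calibration is good to about 2 mm. A picture is of the moment at which its call begins: read the wrist's pose just before it.
- hand_in(): hands the job in; it is judged then, once.
Trained networks look in a picture, given as the dict that the camera call returned (one of the last four; its "shot" number tells which), for a name from the list of things; names that differ only in an ending like _2 or _b are one class to them, and where a whole thing is asked for, a point or a joint stands for the part that bears it (a point fixed in the world has none). Each returns a list of dicts, best first, with "score" (0 to 1); they miss things now and then, are a little off and sometimes report something else, mostly with a low value. They report only what shows in the picture. A call takes as long as a camera call. They do not tell look-alikes from the thing itself.
- viewer.recognise(target, picture): "rect" ([left, top, right, bottom] in pixels, round what is visible of it).
The state is a dict: "time_s": time; "qpos": joint angles; "joint_vel": joint speeds; "tau": joint torques, N m; "ee_pos": TCP position; "eef_rot": TCP orientation; "force": force on the tool from outside, world axes, zero at the start; "moment": the same for the moment, N m; "grip_width": finger opening in m; "grip_force": force on a finger pad.
Only numpy, scipy, OpenCV 4.12 (cv2) and the standard library are available. Lean on these libraries where they do the work, as an engineer would, in place of code of your own. Each camera call takes 0.05 s, during which the arm holds its last target. There are 200 camera calls.

### The job

Tidy the sample bench: stand the orange-capped bottle in the orange tray and the blue-capped bottle in the blue tray, and stack the two agar dishes on the sprung white platform of the dish dispenser, between its four steel rods, the red dish underneath and the yellow dish flat on top of it, so that the platform sinks under the pile. Leave everything standing by itself, and do not shift the tip box or knock the conical flask.

Things in the scene. Friction and masses are not known exactly. Their poses are not given: they have to be found in the camera images.
- orange_bottle_center (a point): centre (52 mm above its foot) of a small clear glass bottle with an ORANGE screw cap; round body 56 mm in diameter from the foot up to the shoulder at about 75 mm, cap 42 mm in diameter from 80 to 104 mm height; about 160 g; grasp it round the body or the cap; stands loose on the bench, z axis up
- blue_bottle_center (a point): centre (52 mm above its foot) of a bottle of the same shape and size (56 mm diameter, 104 mm high) with a BLUE screw cap and light brown contents; about 180 g; loose, z axis up
- red_dish_center (a point): centre (7.5 mm above its underside) of a round flat petri dish of RED agar, stored base up so that the red disc shows on top; 60 mm in diameter, 15 mm high, flat on both faces, clear rim; about 40 g; lies flat and loose on the bench; grasp across the rim; z axis up
- yellow_dish_center (a point): centre (7.5 mm above its underside) of a petri dish of the same shape and size (60 mm wide, 15 mm high) with YELLOW agar showing on top; about 40 g; loose, z axis up
- orange_tray: ORANGE square shallow spill tray fixed to the bench, 100 x 100 mm, rim 23 mm high, inside 90 x 90 mm, floor 5 mm above the bench; origin under its centre on the bench, x and y along its sides
- blue_tray: BLUE tray, the same as the orange one, fixed to the bench; origin under its centre on the bench
- platform_top (a point): centre of the top of the dish dispenser's round white platform (48 mm wide, 75 mm above the bench while empty). Fixed grey base 100 x 100 x 10 mm below it; four upright steel rods, 8 mm thick, tops 97 mm above the bench, at x = +/-30, y = +/-30 mm in this point's axes: fingers pass in the 53 mm gaps along its x or y axis. A dish has about 8 mm to spare between the rods
- platform (a joint): how far the platform has sunk, in m: 0 empty, at most 0.04; a soft spring (26 N/m, 0.1 N to start moving) carries it: it sinks about 11 mm under one dish and about 26 mm under two
- tip_box: bystander: blue pipette tip box with a clear lid, 68 x 106 x 67 mm, loose; origin under its centre on the bench; leave it where it is
- flask: bystander: conical glass flask with pink contents, 66 mm in diameter at the foot, 105 mm high, loose; origin under its centre on the bench; leave it where it is
Mind the look-alikes: they are no part of the job. What is shaped like the part that bears blue_bottle_center but green or turquoise is not meant.

How it is judged:
At the end, for the whole second after the job is handed in: Each bottle stands upright (0.1 rad) on the floor of the tray of its cap's colour; the red dish lies flat (0.12 rad) on the platform and the yellow dish flat on it, both within 15 mm of the platform's axis, the platform sunk over 15 mm; all at rest (horizontal distance between orange_bottle_center and orange_tray below 0.027 m and height (world z) of each of orange_bottle_center, blue_bottle_center below 0.061 m and angle between each of orange_bottle_center, blue_bottle_center's own z axis and vertical below 0.1 rad and horizontal distance between blue_bottle_center and blue_tray below 0.027 m and horizontal distance between each of red_dish_center, yellow_dish_center and platform_top below 0.015 m and z of red_dish_center in the frame of platform_top between 0.004 and 0.012 m and angle between each of red_dish_center, yellow_dish_center's own z axis and vertical below 0.12 rad and z of yellow_dish_center in the frame of platform_top between 0.018 and 0.028 m and value of joint platform above 0.015 m and linear speed of each of orange_bottle, blue_bottle, red_dish, yellow_dish below 0.02 m/s); the robot touches nothing.
It fails at once if the tip box is pushed by more than 25 mm (distance of tip_box from where it was at the start of the episode above 0.025 m).
It fails at once if the flask is pushed by more than 25 mm (distance of flask from where it was at the start of the episode above 0.025 m).
It fails at once if the flask is tipped over (angle between flask's own z axis and vertical above 0.4 rad).
It also fails if it takes over 102 s, if anything falls off the work surface, if the arm or the gripper's body presses on something with over 40 N, if the wrist force passes 120 N, or if a joint passes its speed limit or range.

## Working session

There is one attempt and no reset: what is moved stays moved. The work goes in short steps, Python scripts to look and compute and a tool call to move; the robot and the scene stay as the last step left them, time stands still between calls to the robot, and variables do not carry over. Pictures are saved under pics/ and viewed, at most 14 in all, crops included, and the job is handed in when it is done.

Besides the shell and the picture viewer there is one more tool, called by a JSON object that holds its "api" and its "payload". step_arm: Moves the arm, as the interface text tells. Shifts and turns lie within -1 to 1; 1 stands for 0.1 m of shift or 90 degrees of turn. Its arguments: {"type":"object","properties":{"plan":{"type":"array"},"grip_force":{"type":"number"}},"required":["plan"]}

```bash
mkdir -p pics; ls; cat > h.py <<'E'
import numpy as np, cv2
from station import telemetry, viewer, hand_in, ctrl
from scipy.spatial.transform import Rotation as Ro
def pose():
    o=telemetry.get_obs(); T=np.eye(4); T[:3,3]=o['ee_pos']; T[:3,:3]=Ro.from_euler('xyz',o['eef_rot']).as_matrix(); return o,T
def shot(name,save=None):
    o,T=pose(); c=viewer.camera(name)
    if name=='wrist': c['M']=T@np.array(c['tool_from_camera'])
    else:
        M=np.eye(4); M[:3,:3]=np.array(c['R']).T; M[:3,3]=-M[:3,:3]@np.array(c['t']); c['M']=M
    if save: cv2.imwrite('pics/'+save+'.png',cv2.cvtColor(c['img'],cv2.COLOR_RGB2BGR))
    return c
def rays(c,uv):
    K=np.array([[c['fx'],0,c['cx']],[0,c['fy'],c['cy']],[0,0,1.]])
    p=cv2.undistortPoints(np.array(uv,float).reshape(-1,1,2),K,np.array(c['dist'],float))[:,0]
    return np.c_[p,np.ones(len(p))]
def atz(c,uv,z):
    d=rays(c,uv)@c['M'][:3,:3].T; o=c['M'][:3,3]
    return o+d*((z-o[2])/d[:,2])[:,None]
def cloud(c):
    h,w=c['z_map'].shape; v,u=np.mgrid[:h,:w]
    P=rays(c,np.c_[u.ravel(),v.ravel()])*c['z_map'].reshape(-1,1)
    P=P@c['M'][:3,:3].T+c['M'][:3,3]; P[c['z_map'].ravel()==0]=np.nan
    return P.reshape(h,w,3)
E
python3 - <<'E'
from h import *
np.set_printoptions(precision=3,suppress=True)
print(telemetry.get_obs(), ctrl.tcp_to_tips)
names=['orange_bottle_center','blue_bottle_center','red_dish_center','yellow_dish_center','orange_tray','blue_tray','platform','tip_box','flask']
for n in ['top','scene']:
    c=shot(n,n+'0'); P=cloud(c)
    for k in names:
        for r in viewer.recognise(k,c)[:3]:
            l,t,R,b=map(int,r['rect']); q=P[t:b+1,l:R+1].reshape(-1,3); q=q[np.isfinite(q[:,0])]
            print(n,k,round(r['score'],2),[l,t,R,b],np.array(P[(t+b)//2,(l+R)//2]), np.nanpercentile(q[:,2],95) if len(q) else None)
E
```

```text
pics
{'time_s': 0.0, 'qpos': array([-1.408,  0.3  ,  1.522,  0.   ,  1.321, -0.067]), 'joint_vel': array([ 0.001, -0.   , -0.   , -0.001, -0.001, -0.   ]), 'tau': array([ -0.001, -53.181, -35.273,   0.071,   0.024,  -0.   ]), 'ee_pos': array([ 0.125, -0.535,  0.222]), 'eef_rot': array([-3.14, -0.  ,  0.23]), 'force': array([-0.47 ,  1.02 ,  0.616]), 'moment': array([ 0.03 , -0.003, -0.011]), 'grip_force': 0.0, 'grip_width': 0.09380617457290615} 0.017
top orange_bottle_center 0.8 [179, 222, 190, 244] [0.424 0.165 0.103] 0.10531614774914493
top blue_bottle_center 0.94 [382, 212, 405, 231] [ 0.447 -0.423  0.093] 0.10430412679770805
top blue_bottle_center 0.78 [145, 201, 168, 220] [0.489 0.244 0.101] 0.10523772942509532
top blue_bottle_center 0.59 [276, 215, 299, 233] [ 0.444 -0.124  0.101] 0.10512742484352511
top red_dish_center 0.76 [230, 213, 246, 233] [0.445 0.019 0.018] 0.017139513148340033
top yellow_dish_center 0.53 [119, 224, 143, 240] [0.422 0.345 0.016] 0.01707372353536507
top orange_tray 0.93 [128, 156, 165, 192] [0.599 0.303 0.003] 0.023523939990471546
top orange_tray 0.68 [1
[... 548 characters left out ...]
58457269749651
scene blue_bottle_center 0.81 [226, 248, 247, 282] [0.47  0.271 0.087] 0.10569997024752797
scene blue_bottle_center 0.78 [290, 174, 312, 207] [ 0.429 -0.11   0.07 ] 0.1051477129856031
scene yellow_dish_center 0.67 [230, 298, 247, 319] [0.42  0.355 0.016] 0.018487303774716246
scene orange_tray 0.67 [177, 248, 216, 285] [0.61  0.282 0.005] 0.02493001418534691
scene blue_tray 0.86 [202, 209, 239, 244] [0.626 0.108 0.005] 0.025003990391884272
scene platform 0.44 [251, 168, 267, 180] [ 0.59  -0.109  0.078] 0.08015931145215907
scene tip_box 0.62 [313, 152, 336, 181] [ 0.403 -0.261  0.069] 0.072368741359023
scene flask 0.82 [199, 171, 217, 203] [0.723 0.017 0.065] 0.10283076991553886
```

```bash
python3 - <<'E'
import cv2
a=cv2.imread('pics/top0.png')[100:270,100:420]; cv2.imwrite('pics/top0c.png',cv2.resize(a,None,fx=2.5,fy=2.5,interpolation=cv2.INTER_CUBIC))
E
```

```text
(no output)
```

View pics/top0c.png

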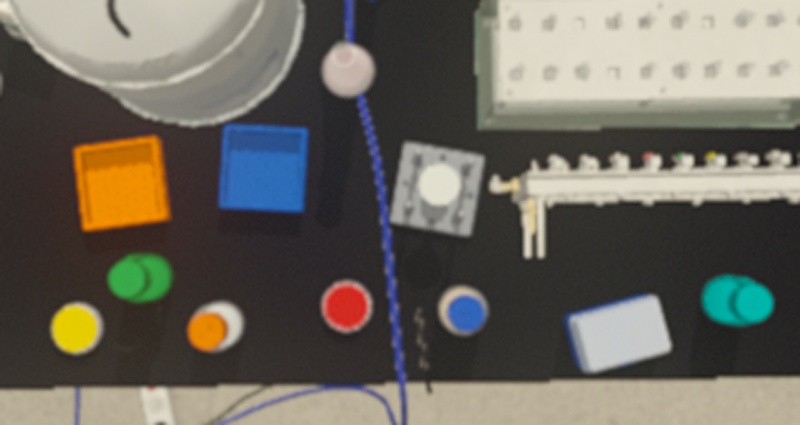

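View pics/scene0.png

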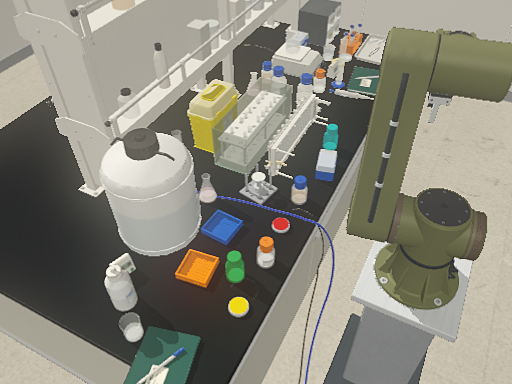

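The top view (crop) shows the orange tray at (121,183), blue tray (263,168), dispenser (438,188), red dish (347,306), yellow dish (77,328), orange bottle (212,325) and blue bottle (463,308). The green bottle at (140,278) and the turquoise one at (738,300) are decoys. The flask is at (348,70). The scene view agrees.

```bash
cat > meas.py <<'E'
from h import *
np.set_printoptions(precision=4,suppress=True)
def mask(c,h0,h1,smin=120,vmin=60):
    H=cv2.cvtColor(c['img'],cv2.COLOR_RGB2HSV).astype(int)
    m=(H[...,1]>smin)&(H[...,2]>vmin)
    return m&(((H[...,0]>=h0)&(H[...,0]<=h1)) if h0<=h1 else ((H[...,0]>=h0)|(H[...,0]<=h1)))
def blob(m,rect,pad=4):
    l,t,r,b=rect; k=np.zeros_like(m); k[t-pad:b+pad,l-pad:r+pad]=m[t-pad:b+pad,l-pad:r+pad]
    n,lab,st,ce=cv2.connectedComponentsWithStats(k.astype(np.uint8)); 
    i=1+np.argmax(st[1:,4]); return lab==i
E
cat > m1.py <<'E'
from meas import *
for n,R in [('top',{'orange':(179,222,200,244),'blue':(276,215,299,233),'red':(230,213,246,233),'yellow':(119,224,143,240),'otray':(128,150,170,195),'btray':(184,148,225,187)}),
            ('scene',{'orange':(254,236,279,268),'blue':(290,174,312,207),'red':(270,215,292,235),'yellow':(230,298,247,319),'otray':(175,248,220,287),'btray':(200,209,243,246)})]:
    c=shot(n); P=cloud(c)
    for k,(hu,z) in {'orange':((5,20),.104),'blue':((100,125),.104),'red':((170,8),.015),'yellow':((22,35),.015),'otray':((5,20),.023),'btray':((95,125),.023)}.items():
        m=blob(mask(c,*hu),R[k]); q=P[m]; q=q[np.isfinite(q[:,0])]
        if 'tray' in k:
            # rim points by outline: hull of mask projected onto bench by depth
            (cx,cy),(w,h),a=cv2.minAreaRect(q[:,:2].astype(np.float32)); print(n,k,'centre',cx,cy,'size',w,h,'ang',a)
        else:
            t=q[q[:,2]>z-.008]; print(n,k,len(t),'mid',(t.min(0)+t.max(0))/2,'mean',t.mean(0),'ext',np.ptp(t,0)[:2])
    if n=='top':
        q=P[150:205,250:300].reshape(-1,3); 
        t=q[abs(q[:,2]-.075)<.006]; print('plat',len(t),(t.min(0)+t.max(0))/2,t.mean(0),np.ptp(t,0))
        g=q[(q[:,2]>.006)&(q[:,2]<.11)&(abs(q[:,0]-.58)<.1)&(abs(q[:,1]+.09)<.075)]; print('base',cv2.minAreaRect(g[:,:2].astype(np.float32)))
        for zz in (.05,.1,.15,.2,.25,.3):
            q=P.reshape(-1,3); a=q[(q[:,2]>zz)&(q[:,0]>.3)&(q[:,0]<.95)&(abs(q[:,1])<.5)]
            s=a[a[:,1]>.06]; d=a[(a[:,1]<-.14)&(a[:,0]>.5)]; print(zz,'carboy minx',s[s[:,0]>.6][:,0].min() if (s[:,0]>.6).any() else None,'y',s[s[:,0]>.6][:,1].min() if (s[:,0]>.6).any() else None,'rack minx,maxy',(d[:,0].min(),d[:,1].max()) if len(d) else None)
        q=P[215:255,320:372].reshape(-1,3); t=q[(q[:,2]>.05)]; print('box',cv2.minAreaRect(t[:,:2].astype(np.float32)))
        q=P[115:145,220:256].reshape(-1,3); t=q[(q[:,2]>.03)&(q[:,2]<.12)]; print('flask',t.mean(0),t.min(0),t.max(0))
E
python3 m1.py
```

```text
top orange 169 mid [0.4262 0.1704 0.102 ] mean [0.4251 0.1703 0.1027] ext [0.039 0.04 ]
top blue 143 mid [ 0.4415 -0.1219  0.1023] mean [ 0.4416 -0.1214  0.1027] ext [0.0336 0.0366]
top red 235 mid [0.4462 0.0186 0.0141] mean [0.4471 0.0185 0.0139] ext [0.0515 0.049 ]
top yellow 246 mid [0.4251 0.3499 0.0133] mean [0.4253 0.3498 0.0141] ext [0.055  0.0538]
top otray centre 0.602989137172699 0.29762449860572815 size 0.11424364149570465 0.1179807111620903 ang 6.806563377380371
top btray centre 0.6192365288734436 0.12001502513885498 size 0.10968811064958572 0.10946087539196014 ang 85.9393539428711
plat 223 [ 0.5906 -0.1125  0.0746] [ 0.5879 -0.0966  0.074 ] [0.0584 0.102  0.0097]
base ((0.5850605368614197, -0.09700459986925125), (0.13414046168327332, 0.16089434921741486), 10.929059982299805)
0.05 carboy minx 0.668785292835278 y 0.060043342846792046 rack minx,maxy (np.float64(0.5042229763687068), np.float64(-0.1400605758710397))
0.1 carboy minx 0.668785292835278 y 0.060043342846792046 rack minx,maxy (np.float64(0.5042229763687068), np.float64(-0.1400605758710397))
0.15 carboy minx 0.6687
[... 633 characters left out ...]
5507812)
flask [0.7299 0.0115 0.0639] [ 0.7128 -0.0105  0.0302] [0.7565 0.0383 0.1075]
scene orange 134 mid [0.4249 0.1668 0.1034] mean [0.4233 0.168  0.1038] ext [0.0419 0.04  ]
scene blue 98 mid [ 0.4383 -0.1243  0.1039] mean [ 0.4382 -0.1209  0.1043] ext [0.0384 0.0442]
scene red 149 mid [0.4483 0.0144 0.0166] mean [0.4466 0.0147 0.0161] ext [0.0525 0.0564]
scene yellow 246 mid [0.4247 0.3444 0.0144] mean [0.4247 0.3456 0.0156] ext [0.0535 0.0552]
scene otray centre 0.6063480377197266 0.2844248116016388 size 0.11657242476940155 0.116836316883564 ang 6.426220893859863
scene btray centre 0.6211377382278442 0.10514483600854874 size 0.1193748190999031 0.12030000984668732 ang 85.92792510986328
```

{"api": "step_arm", "payload": {"plan": [{"rz": 0.0732},{"rz": 0.0732},{"dx": 0.26,"dy": -0.34},{"dx": 0.26,"dy": -0.34},{"dx": 0.26,"dy": -0.34},{"dx": 0.26,"dy": -0.34},{"dx": 0.26,"dy": -0.34},{"dx": 0.26,"dy": -0.34},{"dx": 0.26,"dy": -0.34},{"dx": 0.26,"dy": -0.34}]}}

```text
$.plan[0]: bad value
```

{"api": "step_arm", "payload": {"plan": [{"dx": 0,"dy": 0,"dz": 0,"rx": 0,"ry": 0,"rz": 0.0732,"claw": 0},{"dx": 0,"dy": 0,"dz": 0,"rx": 0,"ry": 0,"rz": 0.0732,"claw": 0},{"dx": 0.26,"dy": -0.34,"dz": 0,"rx": 0,"ry": 0,"rz": 0,"claw": 0},{"dx": 0.26,"dy": -0.34,"dz": 0,"rx": 0,"ry": 0,"rz": 0,"claw": 0},{"dx": 0.26,"dy": -0.34,"dz": 0,"rx": 0,"ry": 0,"rz": 0,"claw": 0},{"dx": 0.26,"dy": -0.34,"dz": 0,"rx": 0,"ry": 0,"rz": 0,"claw": 0},{"dx": 0.26,"dy": -0.34,"dz": 0,"rx": 0,"ry": 0,"rz": 0,"claw": 0},{"dx": 0.26,"dy": -0.34,"dz": 0,"rx": 0,"ry": 0,"rz": 0,"claw": 0},{"dx": 0.26,"dy": -0.34,"dz": 0,"rx": 0,"ry": 0,"rz": 0,"claw": 0},{"dx": 0.26,"dy": -0.34,"dz": 0,"rx": 0,"ry": 0,"rz": 0,"claw": 0}]}}

```text
time_s: 2.1
ee_pos: [0.3341, -0.262, 0.2227]
eef_rot: [3.141, -0.0, -0.0]
force: [0.3, 0.0, -0.5]
grip_width: 0.0936
grip_force: 0.0
```

{"api": "step_arm", "payload": {"plan": [{"dx": 0.265,"dy": -0.35,"dz": 0,"rx": 0,"ry": 0,"rz": 0,"claw": 0},{"dx": 0.265,"dy": -0.35,"dz": 0,"rx": 0,"ry": 0,"rz": 0,"claw": 0},{"dx": 0.265,"dy": -0.35,"dz": 0,"rx": 0,"ry": 0,"rz": 0,"claw": 0},{"dx": 0.265,"dy": -0.35,"dz": 0,"rx": 0,"ry": 0,"rz": 0,"claw": 0},{"dx": 0,"dy": 0,"dz": 0,"rx": 0,"ry": 0,"rz": 0,"claw": 0}]}}

```text
time_s: 2.6
ee_pos: [0.4412, -0.1203, 0.2224]
eef_rot: [-3.141, -0.0, 0.004]
force: [-0.0, -0.4, -0.3]
grip_width: 0.0937
grip_force: 0.0
```

```bash
python3 - <<'E'
from meas import *
o,T=pose(); c=shot('wrist','w1'); P=cloud(c); print(o['ee_pos'],np.array(c['tool_from_camera']),c['fx'])
for k in ['blue_bottle_center','platform']:
    for r in viewer.recognise(k,c)[:3]:
        l,t,R,b=map(int,r['rect']); q=P[t:b+1,l:R+1].reshape(-1,3); q=q[np.isfinite(q[:,0])]
        zz=np.nanpercentile(q[:,2],98); s=q[q[:,2]>zz-.01]; print(k,r['score'],r['rect'],zz,(s.min(0)+s.max(0))/2,s.mean(0),np.ptp(s,0))
E
```

```text
[ 0.4412 -0.1203  0.2224] [[ 0.0005 -0.9618 -0.2737  0.0799]
 [ 1.      0.0003  0.0007 -0.0008]
 [-0.0006 -0.2737  0.9618 -0.1618]
 [ 0.      0.      0.      1.    ]] 298.0002675046654
blue_bottle_center 0.89 [232.3, 145.8, 281.8, 209.3] 0.10429771500556927 [ 0.4423 -0.121   0.1   ] [ 0.443  -0.1214  0.1029] [0.0403 0.041  0.0113]
blue_bottle_center 0.66 [483.1, 145.3, 512.0, 194.5] 0.04893088352847871 [ 0.4443 -0.4219  0.0458] [ 0.4446 -0.4176  0.0446] [0.0418 0.0158 0.0136]
blue_bottle_center 0.17 [352.0, 160.1, 460.6, 240.3] 0.0681776544850299 [ 0.4127 -0.2635  0.1472] [ 0.4152 -0.299   0.0694] [0.081  0.1827 0.178 ]
platform 0.68 [205.1, 5.3, 257.5, 59.0] 0.07620346777257068 [ 0.5887 -0.0952  0.0746] [ 0.5893 -0.0954  0.0746] [0.0466 0.0474 0.006 ]
```

View pics/w1.png

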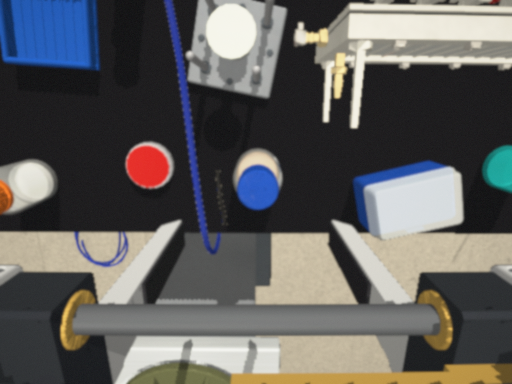

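Wrist view: blue bottle at (257,178), platform at (231,31), red dish at (150,165). The blue bottle is at (0.4425, -0.121), right under the tool.

{"api": "step_arm", "payload": {"plan": [{"dx": 0.013,"dy": 0.01,"dz": 0.4,"rx": 0,"ry": 0,"rz": 0,"claw": 0},{"dx": 0,"dy": 0,"dz": 0.4,"rx": 0,"ry": 0,"rz": 0,"claw": 0},{"dx": 0,"dy": 0,"dz": 0.4,"rx": 0,"ry": 0,"rz": 0,"claw": 0},{"dx": 0,"dy": 0,"dz": 0.3,"rx": 0,"ry": 0,"rz": 0,"claw": 0},{"dx": 0,"dy": 0,"dz": 0.17,"rx": 0,"ry": 0,"rz": 0,"claw": 0},{"dx": 0,"dy": 0,"dz": 0,"rx": 0,"ry": 0,"rz": 0,"claw": 1},{"dx": 0,"dy": 0,"dz": 0,"rx": 0,"ry": 0,"rz": 0,"claw": 1},{"dx": 0,"dy": 0,"dz": 0,"rx": 0,"ry": 0,"rz": 0,"claw": 1},{"dx": 0,"dy": 0,"dz": 0,"rx": 0,"ry": 0,"rz": 0,"claw": 1},{"dx": 0,"dy": 0,"dz": 0,"rx": 0,"ry": 0,"rz": 0,"claw": 1}], "grip_force": 20}}

```text
time_s: 3.75
ee_pos: [0.4409, -0.1247, 0.0561]
eef_rot: [3.141, -0.001, -0.0]
force: [0.4, 0.2, 0.6]
grip_width: 0.0573
grip_force: 0.4
```

{"api": "step_arm", "payload": {"plan": [{"dx": 0,"dy": 0,"dz": 0,"rx": 0,"ry": 0,"rz": 0,"claw": 1},{"dx": 0,"dy": 0,"dz": 0,"rx": 0,"ry": 0,"rz": 0,"claw": 1},{"dx": 0,"dy": 0,"dz": 0,"rx": 0,"ry": 0,"rz": 0,"claw": 1},{"dx": 0,"dy": 0,"dz": -0.15,"rx": 0,"ry": 0,"rz": 0,"claw": 1},{"dx": 0,"dy": 0,"dz": -0.3,"rx": 0,"ry": 0,"rz": 0,"claw": 1},{"dx": 0,"dy": 0,"dz": -0.4,"rx": 0,"ry": 0,"rz": 0,"claw": 1},{"dx": 0,"dy": 0,"dz": -0.4,"rx": 0,"ry": 0,"rz": 0,"claw": 1},{"dx": 0,"dy": 0,"dz": -0.3,"rx": 0,"ry": 0,"rz": 0,"claw": 1}], "grip_force": 20}}

```text
time_s: 4.55
ee_pos: [0.4407, -0.1245, 0.2128]
eef_rot: [3.141, -0.002, -0.0]
force: [0.9, 0.1, -2.0]
grip_width: 0.0544
grip_force: 19.9
```

{"api": "step_arm", "payload": {"plan": [{"dx": 0.05,"dy": -0.2,"dz": 0,"rx": 0,"ry": 0,"rz": 0,"claw": 1},{"dx": 0.1,"dy": -0.4,"dz": 0,"rx": 0,"ry": 0,"rz": 0,"claw": 1},{"dx": 0.1,"dy": -0.4,"dz": 0,"rx": 0,"ry": 0,"rz": 0,"claw": 1},{"dx": 0.1,"dy": -0.4,"dz": 0,"rx": 0,"ry": 0,"rz": 0,"claw": 1},{"dx": 0.1,"dy": -0.4,"dz": 0,"rx": 0,"ry": 0,"rz": 0,"claw": 1},{"dx": 0.1,"dy": -0.4,"dz": 0,"rx": 0,"ry": 0,"rz": 0,"claw": 1},{"dx": 0.05,"dy": -0.2,"dz": 0,"rx": 0,"ry": 0,"rz": 0,"claw": 1},{"dx": 0,"dy": 0,"dz": 0,"rx": 0,"ry": 0,"rz": 0,"claw": 1}]}}

```text
time_s: 5.35
ee_pos: [0.5007, 0.1175, 0.21]
eef_rot: [-3.141, 0.001, 0.003]
force: [0.4, -0.1, -1.5]
grip_width: 0.0544
grip_force: 19.9
```

```bash
python3 - <<'E'
from meas import *
o,T=pose(); c=shot('wrist','w2'); P=cloud(c); print(o['ee_pos'])
for k,hu in [('blue_tray',(95,125)),('orange_tray',(5,20))]:
    for r in viewer.recognise(k,c)[:2]:
        l,t,R,b=map(int,r['rect']); m=mask(c,*hu)
        k2=np.zeros_like(m); k2[max(t-4,0):b+5,max(l-4,0):R+5]=1; q=P[(m&k2)]; s=q[abs(q[:,2]-.021)<.006]; f=q[q[:,2]<.01]
        print(k,r['score'],r['rect'],'rim',cv2.minAreaRect(s[:,:2].astype(np.float32)),'floor',(f.min(0)+f.max(0))/2, np.ptp(f,0))
E
```

```text
[0.5007 0.1175 0.21  ]
blue_tray 0.92 [209.4, 17.4, 307.4, 124.9] rim ((0.6170378923416138, 0.11697588860988617), (0.10139816254377365, 0.10216499119997025), 86.02278900146484) floor [0.6198 0.1169 0.0033] [0.1176 0.1169 0.0134]
orange_tray 0.89 [44.5, 33.7, 160.1, 135.3] rim ((0.6014823913574219, 0.2920253276824951), (0.1023731529712677, 0.10358532518148422), 6.747719764709473) floor [0.6029 0.3003 0.0035] [0.121  0.1294 0.0129]
```

View pics/w2.png

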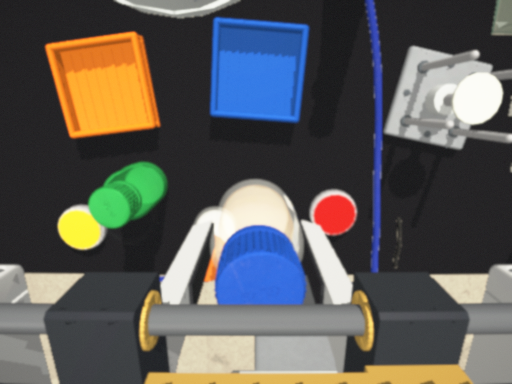

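The view confirms: blue tray at (260,70), orange tray at (105,83), bottle firmly held. The rim fits give 102 mm squares, which matches the 100 mm outer size.

{"api": "step_arm", "payload": {"plan": [{"dx": 0.15,"dy": 0,"dz": 0,"rx": 0,"ry": 0,"rz": 0,"claw": 1},{"dx": 0.35,"dy": 0,"dz": 0,"rx": 0,"ry": 0,"rz": 0,"claw": 1},{"dx": 0.35,"dy": 0,"dz": 0,"rx": 0,"ry": 0,"rz": 0,"claw": 1},{"dx": 0.25,"dy": 0,"dz": 0,"rx": 0,"ry": 0,"rz": 0,"claw": 1},{"dx": 0.06,"dy": 0,"dz": 0.2,"rx": 0,"ry": 0,"rz": 0,"claw": 1},{"dx": 0,"dy": 0,"dz": 0.4,"rx": 0,"ry": 0,"rz": 0,"claw": 1},{"dx": 0,"dy": 0,"dz": 0.4,"rx": 0,"ry": 0,"rz": 0,"claw": 1},{"dx": 0,"dy": 0,"dz": 0.25,"rx": 0,"ry": 0,"rz": 0,"claw": 1},{"dx": 0,"dy": 0,"dz": 0.12,"rx": 0,"ry": 0,"rz": 0,"claw": 1},{"dx": 0,"dy": 0,"dz": 0,"rx": 0,"ry": 0,"rz": 0,"claw": 1}]}}

```text
time_s: 6.5
ee_pos: [0.6162, 0.1144, 0.0724]
eef_rot: [3.141, 0.002, -0.001]
force: [-0.1, -0.3, -1.5]
grip_width: 0.0547
grip_force: 19.9
```

{"api": "step_arm", "payload": {"plan": [{"dx": 0,"dy": 0,"dz": 0.05,"rx": 0,"ry": 0,"rz": 0,"claw": 1},{"dx": 0,"dy": 0,"dz": 0.06,"rx": 0,"ry": 0,"rz": 0,"claw": 1},{"dx": 0,"dy": 0,"dz": 0,"rx": 0,"ry": 0,"rz": 0,"claw": 1},{"dx": 0,"dy": 0,"dz": 0,"rx": 0,"ry": 0,"rz": 0,"claw": 0},{"dx": 0,"dy": 0,"dz": 0,"rx": 0,"ry": 0,"rz": 0,"claw": 0},{"dx": 0,"dy": 0,"dz": 0,"rx": 0,"ry": 0,"rz": 0,"claw": 0},{"dx": 0,"dy": 0,"dz": 0,"rx": 0,"ry": 0,"rz": 0,"claw": 0},{"dx": 0,"dy": 0,"dz": 0,"rx": 0,"ry": 0,"rz": 0,"claw": 0},{"dx": 0,"dy": 0,"dz": 0,"rx": 0,"ry": 0,"rz": 0,"claw": 0}]}}

```text
time_s: 7.4
ee_pos: [0.6167, 0.1154, 0.0625]
eef_rot: [-3.142, 0.0, -0.0]
force: [0.6, -0.0, -0.1]
grip_width: 0.0936
grip_force: 0.0
```

{"api": "step_arm", "payload": {"plan": [{"dx": 0,"dy": 0,"dz": -0.35,"rx": 0,"ry": 0,"rz": 0,"claw": 0},{"dx": 0,"dy": 0,"dz": -0.45,"rx": 0,"ry": 0,"rz": 0,"claw": 0},{"dx": 0,"dy": 0,"dz": -0.45,"rx": 0,"ry": 0,"rz": 0,"claw": 0},{"dx": -0.2,"dy": -0.05,"dz": -0.35,"rx": 0,"ry": 0,"rz": 0,"claw": 0},{"dx": -0.4,"dy": -0.12,"dz": 0,"rx": 0,"ry": 0,"rz": 0,"claw": 0},{"dx": -0.4,"dy": -0.12,"dz": 0,"rx": 0,"ry": 0,"rz": 0,"claw": 0},{"dx": -0.4,"dy": -0.12,"dz": 0,"rx": 0,"ry": 0,"rz": 0,"claw": 0},{"dx": -0.4,"dy": -0.12,"dz": 0,"rx": 0,"ry": 0,"rz": 0,"claw": 0},{"dx": -0.12,"dy": 0,"dz": 0,"rx": 0,"ry": 0,"rz": 0,"claw": 0},{"dx": 0,"dy": 0,"dz": 0,"rx": 0,"ry": 0,"rz": 0,"claw": 0}]}}

```text
time_s: 8.4
ee_pos: [0.424, 0.1687, 0.2231]
eef_rot: [-3.141, -0.001, 0.001]
force: [-0.6, -0.2, 0.4]
grip_width: 0.0938
grip_force: 0.0
```

```bash
cat > look.py <<'E'
from meas import *
import sys
o,T=pose(); c=shot('wrist',sys.argv[1]); P=cloud(c); print(o['ee_pos'],o['eef_rot'][2])
for k in sys.argv[2:]:
    for r in viewer.recognise(k,c)[:3]:
        l,t,R,b=map(int,r['rect']); q=P[t:b+1,l:R+1].reshape(-1,3); q=q[np.isfinite(q[:,0])]
        zz=np.nanpercentile(q[:,2],90); s=q[abs(q[:,2]-zz)<.005]; print(k,round(r['score'],2),r['rect'],round(zz,4),(s.min(0)+s.max(0))/2,np.median(s,0),np.ptp(s,0))
E
python3 look.py w3 orange_bottle_center blue_bottle_center red_dish_center yellow_dish_center
```

```text
[0.424  0.1687 0.2231] 0.0010292109066567523
orange_bottle_center 0.79 [233.7, 151.7, 282.3, 208.6] 0.1036 [0.4261 0.1689 0.102 ] [0.4271 0.1694 0.103 ] [0.0407 0.0404 0.0068]
blue_bottle_center 0.72 [277.6, 0.0, 334.5, 33.0] 0.0718 [0.596  0.1172 0.0718] [0.5958 0.118  0.0712] [0.0113 0.0426 0.0097]
blue_bottle_center 0.67 [139.0, 99.0, 206.3, 150.2] 0.1037 [0.4856 0.2586 0.102 ] [0.4866 0.2585 0.1031] [0.0413 0.0403 0.0063]
blue_bottle_center 0.51 [231.2, 149.8, 280.5, 209.8] 0.1036 [0.4261 0.1689 0.102 ] [0.4271 0.1694 0.103 ] [0.0407 0.0404 0.0068]
red_dish_center 0.95 [350.5, 128.2, 398.6, 173.3] 0.015 [0.4491 0.0188 0.0135] [0.4486 0.0194 0.0142] [0.0531 0.0568 0.0068]
yellow_dish_center 0.59 [93.4, 144.4, 143.2, 193.3] 0.0148 [0.4255 0.3492 0.0132] [0.4264 0.3482 0.014 ] [0.0553 0.0569 0.0069]
```

View pics/w3.png

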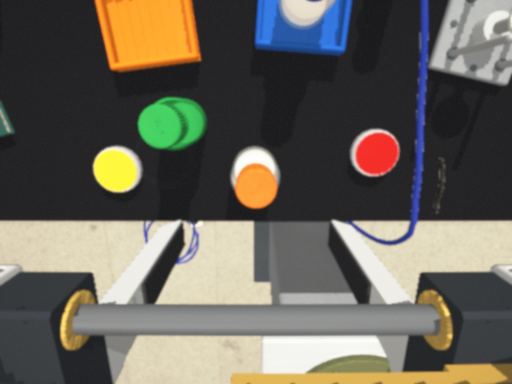

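The orange bottle is at (257,180), i.e. (0.4265, 0.169). The green decoy at (172,124) is clear of the fingers. The blue bottle stands in its tray at (305,10).

{"api": "step_arm", "payload": {"plan": [{"dx": 0.025,"dy": 0,"dz": 0.4,"rx": 0,"ry": 0,"rz": 0,"claw": 0},{"dx": 0,"dy": 0,"dz": 0.4,"rx": 0,"ry": 0,"rz": 0,"claw": 0},{"dx": 0,"dy": 0,"dz": 0.4,"rx": 0,"ry": 0,"rz": 0,"claw": 0},{"dx": 0,"dy": 0,"dz": 0.3,"rx": 0,"ry": 0,"rz": 0,"claw": 0},{"dx": 0,"dy": 0,"dz": 0.17,"rx": 0,"ry": 0,"rz": 0,"claw": 0},{"dx": 0,"dy": 0,"dz": 0,"rx": 0,"ry": 0,"rz": 0,"claw": 1},{"dx": 0,"dy": 0,"dz": 0,"rx": 0,"ry": 0,"rz": 0,"claw": 1},{"dx": 0,"dy": 0,"dz": 0,"rx": 0,"ry": 0,"rz": 0,"claw": 1},{"dx": 0,"dy": 0,"dz": 0,"rx": 0,"ry": 0,"rz": 0,"claw": 1},{"dx": 0,"dy": 0,"dz": 0,"rx": 0,"ry": 0,"rz": 0,"claw": 1}], "grip_force": 20}}

```text
time_s: 9.65
ee_pos: [0.4276, 0.1686, 0.0562]
eef_rot: [-3.141, -0.001, -0.0]
force: [-0.1, 1.7, 1.0]
grip_width: 0.0576
grip_force: 0.8
```

{"api": "step_arm", "payload": {"plan": [{"dx": 0,"dy": 0,"dz": 0,"rx": 0,"ry": 0,"rz": 0,"claw": 1},{"dx": 0,"dy": 0,"dz": 0,"rx": 0,"ry": 0,"rz": 0,"claw": 1},{"dx": 0,"dy": 0,"dz": 0,"rx": 0,"ry": 0,"rz": 0,"claw": 1},{"dx": 0,"dy": 0,"dz": -0.15,"rx": 0,"ry": 0,"rz": 0,"claw": 1},{"dx": 0,"dy": 0,"dz": -0.3,"rx": 0,"ry": 0,"rz": 0,"claw": 1},{"dx": 0,"dy": 0,"dz": -0.4,"rx": 0,"ry": 0,"rz": 0,"claw": 1},{"dx": 0,"dy": 0,"dz": -0.4,"rx": 0,"ry": 0,"rz": 0,"claw": 1},{"dx": 0,"dy": 0,"dz": -0.35,"rx": 0,"ry": 0,"rz": 0,"claw": 1},{"dx": 0,"dy": 0,"dz": 0,"rx": 0,"ry": 0,"rz": 0,"claw": 1}], "grip_force": 20}}

```text
time_s: 10.55
ee_pos: [0.4285, 0.1688, 0.2197]
eef_rot: [-3.14, -0.007, -0.0]
force: [0.2, -0.6, -1.6]
grip_width: 0.055
grip_force: 20.0
```

{"api": "step_arm", "payload": {"plan": [{"dx": 0.15,"dy": -0.1,"dz": 0,"rx": 0,"ry": 0,"rz": 0,"claw": 1},{"dx": 0.3,"dy": -0.21,"dz": 0,"rx": 0,"ry": 0,"rz": 0,"claw": 1},{"dx": 0.35,"dy": -0.25,"dz": 0,"rx": 0,"ry": 0,"rz": 0,"claw": 1},{"dx": 0.35,"dy": -0.25,"dz": 0,"rx": 0,"ry": 0,"rz": 0,"claw": 1},{"dx": 0.35,"dy": -0.25,"dz": 0,"rx": 0,"ry": 0,"rz": 0,"claw": 1},{"dx": 0.23,"dy": -0.17,"dz": 0.1,"rx": 0,"ry": 0,"rz": 0,"claw": 1},{"dx": 0,"dy": 0,"dz": 0.4,"rx": 0,"ry": 0,"rz": 0,"claw": 1},{"dx": 0,"dy": 0,"dz": 0.4,"rx": 0,"ry": 0,"rz": 0,"claw": 1},{"dx": 0,"dy": 0,"dz": 0.35,"rx": 0,"ry": 0,"rz": 0,"claw": 1},{"dx": 0,"dy": 0,"dz": 0.2,"rx": 0,"ry": 0,"rz": 0,"claw": 1}]}}

```text
time_s: 11.55
ee_pos: [0.5984, 0.2906, 0.0654]
eef_rot: [3.139, 0.006, -0.0]
force: [-0.6, 1.0, -2.2]
grip_width: 0.055
grip_force: 20.0
```

{"api": "step_arm", "payload": {"plan": [{"dx": 0,"dy": 0,"dz": 0,"rx": 0,"ry": 0,"rz": 0,"claw": 1},{"dx": 0,"dy": 0,"dz": 0,"rx": 0,"ry": 0,"rz": 0,"claw": 1}]}}

```text
time_s: 11.75
ee_pos: [0.6001, 0.2913, 0.0703]
eef_rot: [3.141, 0.001, -0.0]
force: [0.5, -0.6, -1.5]
grip_width: 0.055
grip_force: 20.0
```

{"api": "step_arm", "payload": {"plan": [{"dx": 0,"dy": 0,"dz": 0.04,"rx": 0,"ry": 0,"rz": 0,"claw": 1},{"dx": 0,"dy": 0,"dz": 0.04,"rx": 0,"ry": 0,"rz": 0,"claw": 1},{"dx": 0,"dy": 0,"dz": 0,"rx": 0,"ry": 0,"rz": 0,"claw": 1},{"dx": 0,"dy": 0,"dz": 0,"rx": 0,"ry": 0,"rz": 0,"claw": 0},{"dx": 0,"dy": 0,"dz": 0,"rx": 0,"ry": 0,"rz": 0,"claw": 0},{"dx": 0,"dy": 0,"dz": 0,"rx": 0,"ry": 0,"rz": 0,"claw": 0},{"dx": 0,"dy": 0,"dz": 0,"rx": 0,"ry": 0,"rz": 0,"claw": 0},{"dx": 0,"dy": 0,"dz": 0,"rx": 0,"ry": 0,"rz": 0,"claw": 0},{"dx": 0,"dy": 0,"dz": 0,"rx": 0,"ry": 0,"rz": 0,"claw": 0}]}}

```text
time_s: 12.65
ee_pos: [0.6002, 0.2914, 0.0625]
eef_rot: [-3.142, -0.0, -0.0]
force: [0.4, 0.2, 0.3]
grip_width: 0.0935
grip_force: 0.0
```

{"api": "step_arm", "payload": {"plan": [{"dx": 0,"dy": 0,"dz": -0.35,"rx": 0,"ry": 0,"rz": 0,"claw": 0},{"dx": 0,"dy": 0,"dz": -0.45,"rx": 0,"ry": 0,"rz": 0,"claw": 0},{"dx": 0,"dy": 0,"dz": -0.45,"rx": 0,"ry": 0,"rz": 0,"claw": 0},{"dx": 0,"dy": 0,"dz": -0.35,"rx": 0,"ry": 0,"rz": 0,"claw": 0},{"dx": -0.2,"dy": 0.36,"dz": 0,"rx": 0,"ry": 0,"rz": 0,"claw": 0},{"dx": -0.24,"dy": 0.43,"dz": 0,"rx": 0,"ry": 0,"rz": 0,"claw": 0},{"dx": -0.24,"dy": 0.43,"dz": 0,"rx": 0,"ry": 0,"rz": 0,"claw": 0},{"dx": -0.24,"dy": 0.43,"dz": 0,"rx": 0,"ry": 0,"rz": 0,"claw": 0},{"dx": -0.24,"dy": 0.43,"dz": 0,"rx": 0,"ry": 0,"rz": 0,"claw": 0},{"dx": -0.24,"dy": 0.43,"dz": 0,"rx": 0,"ry": 0,"rz": 0,"claw": 0}]}}

```text
time_s: 13.65
ee_pos: [0.4589, 0.039, 0.2226]
eef_rot: [3.142, -0.001, 0.0]
force: [1.3, -1.0, 0.5]
grip_width: 0.0942
grip_force: 0.0
```

{"api": "step_arm", "payload": {"plan": [{"dx": -0.1,"dy": 0.2,"dz": 0,"rx": 0,"ry": 0,"rz": 0,"claw": 0},{"dx": 0,"dy": 0,"dz": 0,"rx": 0,"ry": 0,"rz": -0.09,"claw": 0},{"dx": 0,"dy": 0,"dz": 0,"rx": 0,"ry": 0,"rz": -0.09,"claw": 0},{"dx": 0,"dy": 0,"dz": 0,"rx": 0,"ry": 0,"rz": -0.09,"claw": 0},{"dx": 0,"dy": 0,"dz": 0,"rx": 0,"ry": 0,"rz": -0.09,"claw": 0},{"dx": 0,"dy": 0,"dz": 0,"rx": 0,"ry": 0,"rz": -0.09,"claw": 0},{"dx": 0,"dy": 0,"dz": 0,"rx": 0,"ry": 0,"rz": -0.09,"claw": 0},{"dx": 0,"dy": 0,"dz": 0,"rx": 0,"ry": 0,"rz": -0.09,"claw": 0},{"dx": 0,"dy": 0,"dz": 0,"rx": 0,"ry": 0,"rz": -0.09,"claw": 0},{"dx": 0,"dy": 0,"dz": 0,"rx": 0,"ry": 0,"rz": -0.09,"claw": 0}]}}

```text
time_s: 14.65
ee_pos: [0.4502, 0.0204, 0.2226]
eef_rot: [3.141, -0.0, 1.278]
force: [-0.1, 0.4, -0.1]
grip_width: 0.0937
grip_force: 0.0
```

```bash
python3 look.py w4 red_dish_center platform
python3 - <<'E'
from meas import *
c=shot('top'); P=cloud(c)
for k in ['orange_bottle_center','blue_bottle_center','platform']:
    for r in viewer.recognise(k,c)[:2]:
        l,t,R,b=map(int,r['rect']); q=P[t:b+1,l:R+1].reshape(-1,3); q=q[np.isfinite(q[:,0])]
        zz=np.nanpercentile(q[:,2],95); s=q[abs(q[:,2]-zz)<.005]; print(k,round(r['score'],2),round(zz,4),(s.min(0)+s.max(0))/2)
# dispenser yaw from grey base
q=P[150:205,245:305].reshape(-1,3); g=q[(q[:,2]>.006)&(q[:,2]<.02)&(np.hypot(q[:,0]-.589,q[:,1]+.095)<.075)]
print(len(g),cv2.minAreaRect(g[:,:2].astype(np.float32)))
q=P.reshape(-1,3); s=q[(q[:,0]>.48)&(q[:,0]<.70)&(q[:,1]<-.135)&(q[:,1]>-.24)&(q[:,2]>.04)]; 
print('manifold maxy',s[:,1].max(),'z',np.percentile(s[:,2],[50,98]))
E
```

```text
[0.4502 0.0204 0.2226] 1.2780127683608762
red_dish_center 0.97 [235.6, 151.6, 279.3, 197.8] 0.0151 [0.4485 0.0177 0.0136] [0.4489 0.0183 0.0142] [0.0559 0.0564 0.0068]
platform 0.97 [379.2, 225.3, 422.9, 261.2] 0.0755 [ 0.5893 -0.0984  0.074 ] [ 0.5888 -0.0933  0.0746] [0.0471 0.0566 0.0062]
orange_bottle_center 0.67 0.1096 [0.5966 0.2917 0.1083]
orange_bottle_center 0.4 0.0768 [ 0.5831 -0.0892  0.0754]
blue_bottle_center 0.95 0.104 [ 0.4487 -0.439   0.1033]
blue_bottle_center 0.93 0.1049 [0.4836 0.2596 0.1038]
platform 0.63 0.1095 [0.6162 0.1178 0.1085]
platform 0.49 0.0768 [ 0.5831 -0.0892  0.0754]
758 ((0.5898650288581848, -0.08210764080286026), (0.1234944611787796, 0.09979663044214249), 78.79716491699219)
manifold maxy -0.1481452117972922 z [0.121  0.1726]
```

View pics/w4.png

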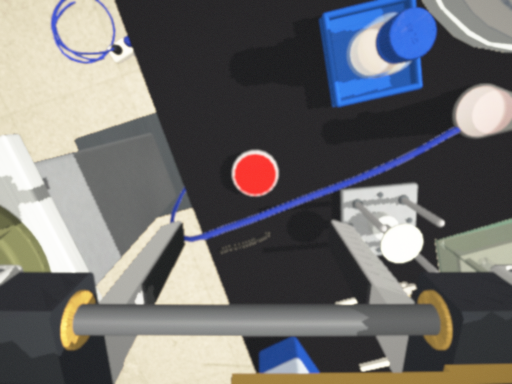

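The view shows the red dish at (256,174), the dispenser at (385,235) and the blue bottle standing in its tray at (385,45). The dispenser's edges give a yaw of about 78.7°. Next: align, descend and grip.

{"api": "step_arm", "payload": {"plan": [{"dx": 0,"dy": 0,"dz": 0,"rx": 0,"ry": 0,"rz": -0.061,"claw": 0},{"dx": -0.027,"dy": -0.012,"dz": 0.4,"rx": 0,"ry": 0,"rz": 0,"claw": 0},{"dx": 0,"dy": 0,"dz": 0.4,"rx": 0,"ry": 0,"rz": 0,"claw": 0},{"dx": 0,"dy": 0,"dz": 0.4,"rx": 0,"ry": 0,"rz": 0,"claw": 0},{"dx": 0,"dy": 0,"dz": 0.35,"rx": 0,"ry": 0,"rz": 0,"claw": 0},{"dx": 0,"dy": 0,"dz": 0.25,"rx": 0,"ry": 0,"rz": 0,"claw": 0},{"dx": 0,"dy": 0,"dz": 0.12,"rx": 0,"ry": 0,"rz": 0,"claw": 0},{"dx": 0,"dy": 0,"dz": 0,"rx": 0,"ry": 0,"rz": 0,"claw": 0},{"dx": 0,"dy": 0,"dz": 0,"rx": 0,"ry": 0,"rz": 0,"claw": 0}]}}

```text
time_s: 15.9
ee_pos: [0.4491, 0.018, 0.0314]
eef_rot: [3.14, -0.0, 1.367]
force: [-0.8, 0.3, 0.7]
grip_width: 0.0942
grip_force: 0.0
```

{"api": "step_arm", "payload": {"plan": [{"dx": 0,"dy": 0,"dz": 0.06,"rx": 0,"ry": 0,"rz": 0,"claw": 0},{"dx": 0,"dy": 0,"dz": 0.048,"rx": 0,"ry": 0,"rz": 0,"claw": 0},{"dx": 0,"dy": 0,"dz": 0,"rx": 0,"ry": 0,"rz": 0,"claw": 1},{"dx": 0,"dy": 0,"dz": 0,"rx": 0,"ry": 0,"rz": 0,"claw": 1},{"dx": 0,"dy": 0,"dz": 0,"rx": 0,"ry": 0,"rz": 0,"claw": 1},{"dx": 0,"dy": 0,"dz": 0,"rx": 0,"ry": 0,"rz": 0,"claw": 1},{"dx": 0,"dy": 0,"dz": 0,"rx": 0,"ry": 0,"rz": 0,"claw": 1},{"dx": 0,"dy": 0,"dz": 0,"rx": 0,"ry": 0,"rz": 0,"claw": 1},{"dx": 0,"dy": 0,"dz": 0,"rx": 0,"ry": 0,"rz": 0,"claw": 1},{"dx": 0,"dy": 0,"dz": 0,"rx": 0,"ry": 0,"rz": 0,"claw": 1}], "grip_force": 12}}

```text
time_s: 16.9
ee_pos: [0.4485, 0.018, 0.0198]
eef_rot: [3.141, -0.0, 1.368]
force: [-0.7, 0.6, 2.6]
grip_width: 0.0597
grip_force: 12.0
```

{"api": "step_arm", "payload": {"plan": [{"dx": 0,"dy": 0,"dz": -0.15,"rx": 0,"ry": 0,"rz": 0,"claw": 1},{"dx": 0,"dy": 0,"dz": -0.35,"rx": 0,"ry": 0,"rz": 0,"claw": 1},{"dx": 0,"dy": 0,"dz": -0.4,"rx": 0,"ry": 0,"rz": 0,"claw": 1},{"dx": 0,"dy": 0,"dz": -0.35,"rx": 0,"ry": 0,"rz": 0,"claw": 1},{"dx": -0.06,"dy": 0.12,"dz": -0.2,"rx": 0,"ry": 0,"rz": 0,"claw": 1},{"dx": -0.18,"dy": 0.35,"dz": 0,"rx": 0,"ry": 0,"rz": 0,"claw": 1},{"dx": -0.2,"dy": 0.39,"dz": 0,"rx": 0,"ry": 0,"rz": 0,"claw": 1},{"dx": -0.2,"dy": 0.39,"dz": 0,"rx": 0,"ry": 0,"rz": 0,"claw": 1},{"dx": -0.18,"dy": 0.35,"dz": 0,"rx": 0,"ry": 0,"rz": 0,"claw": 1},{"dx": 0,"dy": 0,"dz": 0,"rx": 0,"ry": 0,"rz": 0,"claw": 1}]}}

```text
time_s: 17.9
ee_pos: [0.5904, -0.0971, 0.1634]
eef_rot: [-3.141, 0.0, 1.366]
force: [-0.1, 0.3, 0.0]
grip_width: 0.0598
grip_force: 12.0
```

```bash
python3 look.py w5 red_dish_center platform
```

```text
[ 0.5904 -0.0971  0.1634] 1.365644821310441
red_dish_center 0.82 [211.6, 191.2, 302.8, 281.4] 0.1584 [ 0.5907 -0.0971  0.1566] [ 0.5911 -0.0949  0.1577] [0.0563 0.0574 0.0064]
red_dish_center 0.61 [185.9, 0.3, 300.5, 24.5] 0.0229 [0.6135 0.0741 0.0218] [0.6047 0.0692 0.0223] [0.1004 0.0225 0.0071]
platform 0.96 [228.8, 176.2, 281.9, 199.4] 0.1514 [ 0.595  -0.0711  0.1514] [ 0.5963 -0.0694  0.151 ] [0.0313 0.0076 0.01  ]
```

View pics/w5.png

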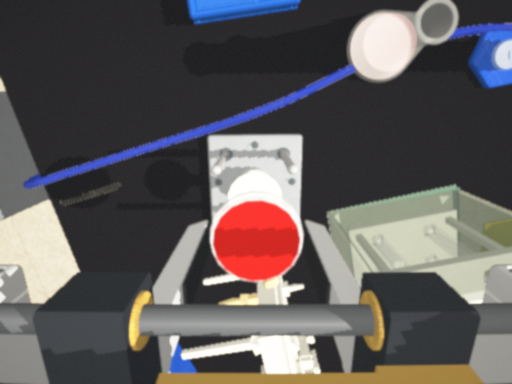

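```bash
python3 - <<'E'
from meas import *
c=shot('wrist'); o,T=pose(); q=atz(c,[[208,135],[302,135]],.01); print(q, (np.c_[q,np.ones(2)]@np.linalg.inv(T).T)[:,:2])
P=cloud(c)
g=P[140:175,200:310].reshape(-1,3); g=g[abs(g[:,2]-.01)<.006]; L=(np.c_[g,np.ones(len(g))]@np.linalg.inv(T).T); print('base tool frame',L.min(0)[:2],L.max(0)[:2])
for n in ('top','scene'):
    q=cloud(shot(n)).reshape(-1,3); L=np.c_[q,np.ones(len(q))]@np.linalg.inv(T).T
    s=q[(abs(L[:,0])<.06)&(L[:,1]>.075)&(L[:,1]<.12)&(q[:,2]<.25)&(q[:,2]>.03)]; print(n,len(s),s[:,2].max() if len(s) else '')
E
```

```text
[[ 0.5489 -0.0334  0.01  ]
 [ 0.6454 -0.0532  0.01  ]] [[ 0.0514 -0.0504]
 [ 0.0514  0.0481]]
base tool frame [ 0.0091 -0.0482] [0.0464 0.0519]
top 74 0.17643948443049495
scene 307 0.17929320327110332
```

```bash
python3 - <<'E'
from meas import *
o,T=pose()
for n in ('wrist','top','scene'):
    q=cloud(shot(n)).reshape(-1,3); L=np.c_[q,np.ones(len(q))]@np.linalg.inv(T).T
    for a in (.05,.065,.08,.095,.11):
        s=L[(abs(L[:,0])<.06)&(L[:,1]>a)&(L[:,1]<a+.015)&(q[:,2]<.235)&(q[:,2]>.03)]
        if len(s): print(n,a,len(s),'x',s[:,0].min(),s[:,0].max(),'z',np.percentile(.1634-s[:,2],[5,50,95,100]))
E
```

```text
wrist 0.08 1168 x -0.05998853194178076 -0.036168644171683764 z [0.0358 0.0866 0.1231 0.1298]
wrist 0.095 1042 x -0.03842188267069732 -0.033148580225903 z [0.0373 0.0948 0.1293 0.1339]
wrist 0.11 1138 x -0.03518804118656972 -0.030099792767105657 z [0.0383 0.0991 0.1344 0.1401]
top 0.08 31 x -0.05973079279651887 -0.039992450306331584 z [0.1458 0.1674 0.1706 0.1721]
top 0.095 13 x -0.05809285549177358 -0.048779784920094146 z [0.1143 0.1168 0.1199 0.1203]
top 0.11 51 x -0.05934626769153592 -0.030867084983105364 z [0.1146 0.1205 0.1705 0.1742]
scene 0.065 1 x -0.044689577249401105 -0.044689577249401105 z [0.0646 0.0646 0.0646 0.0646]
scene 0.08 107 x -0.058698389327139416 -0.034844198233375506 z [0.0325 0.0844 0.1671 0.1754]
scene 0.095 118 x -0.048193438405191386 -0.03358175482792494 z [0.0397 0.1132 0.17   0.1742]
scene 0.11 111 x -0.044772882769783987 -0.03163016568901371 z [0.0362 0.1009 0.1705 0.177 ]
```

Base edges sit at (208..302,135), so the dish is within 2 mm of the dispenser axis. The rack on the right comes close to the gripper body's corner, so I'll turn 8° away from it (the finger gaps allow this) and lower.

{"api": "step_arm", "payload": {"plan": [{"dx": 0.02,"dy": -0.015,"dz": 0,"rx": 0,"ry": 0,"rz": -0.045,"claw": 1},{"dx": 0,"dy": 0,"dz": 0,"rx": 0,"ry": 0,"rz": -0.045,"claw": 1},{"dx": 0,"dy": 0,"dz": 0.2,"rx": 0,"ry": 0,"rz": 0,"claw": 1},{"dx": 0,"dy": 0,"dz": 0.2,"rx": 0,"ry": 0,"rz": 0,"claw": 1},{"dx": 0,"dy": 0,"dz": 0.1,"rx": 0,"ry": 0,"rz": 0,"claw": 1},{"dx": 0,"dy": 0,"dz": 0.1,"rx": 0,"ry": 0,"rz": 0,"claw": 1},{"dx": 0,"dy": 0,"dz": 0.05,"rx": 0,"ry": 0,"rz": 0,"claw": 1},{"dx": 0,"dy": 0,"dz": 0,"rx": 0,"ry": 0,"rz": 0,"claw": 1},{"dx": 0,"dy": 0,"dz": 0,"rx": 0,"ry": 0,"rz": 0,"claw": 1}]}}

```text
time_s: 19.25
ee_pos: [0.5879, -0.0923, 0.1003]
eef_rot: [3.141, 0.0, 1.509]
force: [-0.5, 0.3, -0.7]
grip_width: 0.0596
grip_force: 12.0
```

{"api": "step_arm", "payload": {"plan": [{"dx": -0.02,"dy": 0.01,"dz": 0.03,"rx": 0,"ry": 0,"rz": 0,"claw": 1},{"dx": 0,"dy": 0,"dz": 0.03,"rx": 0,"ry": 0,"rz": 0,"claw": 1},{"dx": 0,"dy": 0,"dz": 0,"rx": 0,"ry": 0,"rz": 0,"claw": 1},{"dx": 0,"dy": 0,"dz": 0,"rx": 0,"ry": 0,"rz": 0,"claw": 1}]}}

```text
time_s: 19.65
ee_pos: [0.5885, -0.0944, 0.0937]
eef_rot: [-3.142, -0.0, 1.509]
force: [-1.3, -0.3, -0.4]
grip_width: 0.0599
grip_force: 12.0
```

Contact depth reached; release and rise.

{"api": "step_arm", "payload": {"plan": [{"dx": 0,"dy": 0,"dz": 0,"rx": 0,"ry": 0,"rz": 0,"claw": 0.2},{"dx": 0,"dy": 0,"dz": 0,"rx": 0,"ry": 0,"rz": 0,"claw": 0.1},{"dx": 0,"dy": 0,"dz": 0,"rx": 0,"ry": 0,"rz": 0,"claw": 0.1},{"dx": 0,"dy": 0,"dz": 0,"rx": 0,"ry": 0,"rz": 0,"claw": 0.1},{"dx": 0,"dy": 0,"dz": -0.15,"rx": 0,"ry": 0,"rz": 0,"claw": 0.1},{"dx": 0,"dy": 0,"dz": -0.3,"rx": 0,"ry": 0,"rz": 0,"claw": 0},{"dx": 0,"dy": 0,"dz": -0.4,"rx": 0,"ry": 0,"rz": 0,"claw": 0},{"dx": 0,"dy": 0,"dz": -0.4,"rx": 0,"ry": 0,"rz": 0,"claw": 0},{"dx": 0,"dy": 0,"dz": 0,"rx": 0,"ry": 0,"rz": 0,"claw": 0}]}}

```text
time_s: 20.55
ee_pos: [0.5902, -0.0947, 0.2258]
eef_rot: [3.132, 0.002, 1.509]
force: [0.3, -0.0, -0.1]
grip_width: 0.0938
grip_force: 0.0
```

```bash
python3 look.py w6 red_dish_center yellow_dish_center
```

```text
[ 0.5902 -0.0947  0.2258] 1.509403976557937
red_dish_center 0.56 [226.2, 156.7, 280.7, 206.3] 0.0764 [ 0.587  -0.0941  0.0754] [ 0.5891 -0.0934  0.0756] [0.0598 0.0548 0.0078]
```

View pics/w6.png

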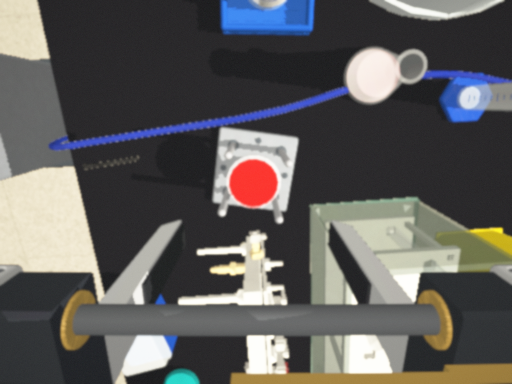

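The red dish lies flat between the rods at (254,182), and the platform has sunk about 13 mm. Next is the yellow dish.

{"api": "step_arm", "payload": {"plan": [{"dx": 0.3,"dy": -0.13,"dz": 0,"rx": 0,"ry": 0,"rz": 0,"claw": 0},{"dx": 0.4,"dy": -0.18,"dz": 0,"rx": 0,"ry": 0,"rz": 0,"claw": 0},{"dx": 0.4,"dy": -0.18,"dz": 0,"rx": 0,"ry": 0,"rz": 0,"claw": 0},{"dx": 0.4,"dy": -0.18,"dz": 0,"rx": 0,"ry": 0,"rz": 0,"claw": 0},{"dx": 0.4,"dy": -0.18,"dz": 0,"rx": 0,"ry": 0,"rz": 0,"claw": 0},{"dx": 0.4,"dy": -0.18,"dz": 0,"rx": 0,"ry": 0,"rz": 0,"claw": 0},{"dx": 0.4,"dy": -0.18,"dz": 0,"rx": 0,"ry": 0,"rz": 0,"claw": 0},{"dx": 0.4,"dy": -0.18,"dz": 0,"rx": 0,"ry": 0,"rz": 0,"claw": 0},{"dx": 0.4,"dy": -0.18,"dz": 0,"rx": 0,"ry": 0,"rz": 0,"claw": 0},{"dx": 0.4,"dy": -0.18,"dz": 0,"rx": 0,"ry": 0,"rz": 0,"claw": 0}]}}

```text
time_s: 21.7
ee_pos: [0.4364, 0.307, 0.2176]
eef_rot: [-3.14, 0.001, 1.509]
force: [0.6, -0.3, -0.4]
grip_width: 0.0941
grip_force: 0.0
```

{"api": "step_arm", "payload": {"plan": [{"dx": 0.3,"dy": -0.12,"dz": 0,"rx": 0,"ry": 0,"rz": 0,"claw": 0},{"dx": 0.1,"dy": -0.04,"dz": 0,"rx": 0,"ry": 0,"rz": 0,"claw": 0},{"dx": 0,"dy": 0,"dz": 0,"rx": 0,"ry": 0,"rz": 0,"claw": 0}]}}

```text
time_s: 22.0
ee_pos: [0.4235, 0.3471, 0.2177]
eef_rot: [-3.14, 0.001, 1.511]
force: [0.7, -0.1, 1.0]
grip_width: 0.094
grip_force: 0.0
```

```bash
python3 look.py w7 yellow_dish_center orange_bottle_center
```

```text
[0.4235 0.3471 0.2177] 1.5112569016826236
yellow_dish_center 0.57 [232.2, 144.7, 282.9, 193.6] 0.015 [0.426  0.349  0.0135] [0.4264 0.3502 0.0142] [0.0556 0.0558 0.0069]
orange_bottle_center 0.81 [373.7, 186.6, 456.3, 256.9] 0.108 [0.599  0.2919 0.1068] [0.5976 0.293  0.1079] [0.0414 0.0417 0.0075]
```

{"api": "step_arm", "payload": {"plan": [{"dx": 0.02,"dy": 0.025,"dz": 0.4,"rx": 0,"ry": 0,"rz": 0,"claw": 0},{"dx": 0,"dy": 0,"dz": 0.4,"rx": 0,"ry": 0,"rz": 0,"claw": 0},{"dx": 0,"dy": 0,"dz": 0.4,"rx": 0,"ry": 0,"rz": 0,"claw": 0},{"dx": 0,"dy": 0,"dz": 0.35,"rx": 0,"ry": 0,"rz": 0,"claw": 0},{"dx": 0,"dy": 0,"dz": 0.2,"rx": 0,"ry": 0,"rz": 0,"claw": 0},{"dx": 0,"dy": 0,"dz": 0.1,"rx": 0,"ry": 0,"rz": 0,"claw": 0},{"dx": 0,"dy": 0,"dz": 0,"rx": 0,"ry": 0,"rz": 0,"claw": 0},{"dx": 0,"dy": 0,"dz": 0,"rx": 0,"ry": 0,"rz": 0,"claw": 0}]}}

```text
time_s: 22.95
ee_pos: [0.4276, 0.3483, 0.0348]
eef_rot: [3.14, -0.001, 1.509]
force: [-0.4, -0.5, 0.2]
grip_width: 0.094
grip_force: 0.0
```

{"api": "step_arm", "payload": {"plan": [{"dx": 0,"dy": -0.01,"dz": 0.08,"rx": 0,"ry": 0,"rz": 0,"claw": 0},{"dx": 0,"dy": 0,"dz": 0.068,"rx": 0,"ry": 0,"rz": 0,"claw": 0},{"dx": 0,"dy": 0,"dz": 0,"rx": 0,"ry": 0,"rz": 0,"claw": 1},{"dx": 0,"dy": 0,"dz": 0,"rx": 0,"ry": 0,"rz": 0,"claw": 1},{"dx": 0,"dy": 0,"dz": 0,"rx": 0,"ry": 0,"rz": 0,"claw": 1},{"dx": 0,"dy": 0,"dz": 0,"rx": 0,"ry": 0,"rz": 0,"claw": 1},{"dx": 0,"dy": 0,"dz": 0,"rx": 0,"ry": 0,"rz": 0,"claw": 1},{"dx": 0,"dy": 0,"dz": 0,"rx": 0,"ry": 0,"rz": 0,"claw": 1},{"dx": 0,"dy": 0,"dz": 0,"rx": 0,"ry": 0,"rz": 0,"claw": 1},{"dx": 0,"dy": 0,"dz": 0,"rx": 0,"ry": 0,"rz": 0,"claw": 1}], "grip_force": 12}}

```text
time_s: 23.95
ee_pos: [0.4259, 0.3486, 0.019]
eef_rot: [3.141, -0.0, 1.509]
force: [-1.0, -0.4, 2.0]
grip_width: 0.0595
grip_force: 12.0
```

{"api": "step_arm", "payload": {"plan": [{"dx": 0,"dy": 0,"dz": -0.15,"rx": 0,"ry": 0,"rz": 0,"claw": 1},{"dx": 0,"dy": 0,"dz": -0.35,"rx": 0,"ry": 0,"rz": 0,"claw": 1},{"dx": 0,"dy": 0,"dz": -0.4,"rx": 0,"ry": 0,"rz": 0,"claw": 1},{"dx": 0,"dy": 0,"dz": -0.4,"rx": 0,"ry": 0,"rz": 0,"claw": 1},{"dx": 0,"dy": 0,"dz": -0.4,"rx": 0,"ry": 0,"rz": 0,"claw": 1},{"dx": -0.1,"dy": 0.04,"dz": -0.2,"rx": 0,"ry": 0,"rz": 0,"claw": 1},{"dx": -0.3,"dy": 0.13,"dz": 0,"rx": 0,"ry": 0,"rz": 0,"claw": 1},{"dx": -0.4,"dy": 0.175,"dz": 0,"rx": 0,"ry": 0,"rz": 0,"claw": 1},{"dx": -0.4,"dy": 0.175,"dz": 0,"rx": 0,"ry": 0,"rz": 0,"claw": 1},{"dx": -0.4,"dy": 0.175,"dz": 0,"rx": 0,"ry": 0,"rz": 0,"claw": 1}]}}

```text
time_s: 24.95
ee_pos: [0.4855, 0.1829, 0.21]
eef_rot: [3.141, -0.0, 1.51]
force: [-0.1, 0.4, 0.3]
grip_width: 0.0596
grip_force: 12.0
```

{"api": "step_arm", "payload": {"plan": [{"dx": -0.4,"dy": 0.178,"dz": 0,"rx": 0,"ry": 0,"rz": 0,"claw": 1},{"dx": -0.4,"dy": 0.178,"dz": 0,"rx": 0,"ry": 0,"rz": 0,"claw": 1},{"dx": -0.4,"dy": 0.178,"dz": 0,"rx": 0,"ry": 0,"rz": 0,"claw": 1},{"dx": -0.4,"dy": 0.178,"dz": 0,"rx": 0,"ry": 0,"rz": 0,"claw": 1},{"dx": -0.4,"dy": 0.178,"dz": 0,"rx": 0,"ry": 0,"rz": 0,"claw": 1},{"dx": -0.35,"dy": 0.16,"dz": 0,"rx": 0,"ry": 0,"rz": 0,"claw": 1},{"dx": -0.2,"dy": 0.09,"dz": 0,"rx": 0,"ry": 0,"rz": 0,"claw": 1},{"dx": 0,"dy": 0,"dz": 0,"rx": 0,"ry": 0,"rz": 0,"claw": 1},{"dx": 0,"dy": 0,"dz": 0,"rx": 0,"ry": 0,"rz": 0,"claw": 1}]}}

```text
time_s: 25.85
ee_pos: [0.5832, -0.0768, 0.2093]
eef_rot: [3.142, -0.0, 1.509]
force: [0.4, 1.1, -1.0]
grip_width: 0.0597
grip_force: 12.0
```

```bash
python3 look.py w8 yellow_dish_center red_dish_center
```

```text
[ 0.5832 -0.0768  0.2093] 1.508780254669357
yellow_dish_center 0.75 [210.6, 188.7, 304.7, 282.4] 0.2051 [ 0.5845 -0.0756  0.2034] [ 0.5838 -0.0736  0.2044] [0.0577 0.0563 0.0067]
red_dish_center 0.94 [238.2, 173.1, 288.3, 203.2] 0.2032 [ 0.5888 -0.0504  0.2022] [ 0.5865 -0.0495  0.2029] [0.0296 0.0074 0.0079]
```

View pics/w8.png

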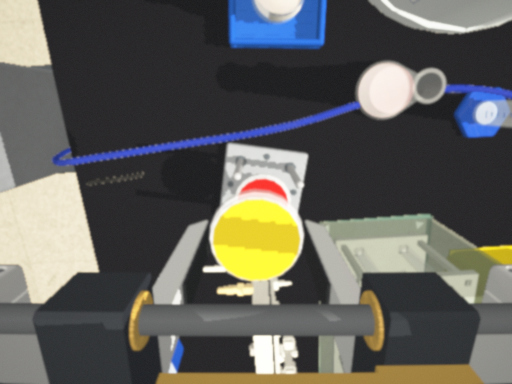

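The yellow dish is held at (256,235), with the red dish just ahead at (265,190). I'll shift 17 mm back and lower.

{"api": "step_arm", "payload": {"plan": [{"dx": -0.1,"dy": 0.04,"dz": 0,"rx": 0,"ry": 0,"rz": 0,"claw": 1},{"dx": -0.073,"dy": 0.027,"dz": 0,"rx": 0,"ry": 0,"rz": 0,"claw": 1},{"dx": 0,"dy": 0,"dz": 0.3,"rx": 0,"ry": 0,"rz": 0,"claw": 1},{"dx": 0,"dy": 0,"dz": 0.3,"rx": 0,"ry": 0,"rz": 0,"claw": 1},{"dx": 0,"dy": 0,"dz": 0.2,"rx": 0,"ry": 0,"rz": 0,"claw": 1},{"dx": 0,"dy": 0,"dz": 0.1,"rx": 0,"ry": 0,"rz": 0,"claw": 1},{"dx": 0,"dy": 0,"dz": 0,"rx": 0,"ry": 0,"rz": 0,"claw": 1},{"dx": 0,"dy": 0,"dz": 0,"rx": 0,"ry": 0,"rz": 0,"claw": 1}]}}

```text
time_s: 26.8
ee_pos: [0.5896, -0.0949, 0.1199]
eef_rot: [3.14, 0.0, 1.509]
force: [0.1, 0.6, -0.3]
grip_width: 0.0594
grip_force: 12.0
```

{"api": "step_arm", "payload": {"plan": [{"dx": 0,"dy": 0,"dz": 0.1,"rx": 0,"ry": 0,"rz": 0,"claw": 1},{"dx": 0,"dy": 0,"dz": 0.1,"rx": 0,"ry": 0,"rz": 0,"claw": 1},{"dx": 0,"dy": 0,"dz": 0.05,"rx": 0,"ry": 0,"rz": 0,"claw": 1},{"dx": 0,"dy": 0,"dz": 0,"rx": 0,"ry": 0,"rz": 0,"claw": 1},{"dx": 0,"dy": 0,"dz": 0,"rx": 0,"ry": 0,"rz": 0,"claw": 1}]}}

```text
time_s: 27.3
ee_pos: [0.5892, -0.0947, 0.0939]
eef_rot: [-3.142, -0.0, 1.509]
force: [-0.1, 0.6, -0.2]
grip_width: 0.0594
grip_force: 12.0
```

{"api": "step_arm", "payload": {"plan": [{"dx": 0,"dy": 0,"dz": 0,"rx": 0,"ry": 0,"rz": 0,"claw": 0.2},{"dx": 0,"dy": 0,"dz": 0,"rx": 0,"ry": 0,"rz": 0,"claw": 0.1},{"dx": 0,"dy": 0,"dz": 0,"rx": 0,"ry": 0,"rz": 0,"claw": 0.1},{"dx": 0,"dy": 0,"dz": 0,"rx": 0,"ry": 0,"rz": 0,"claw": 0.1},{"dx": 0,"dy": 0,"dz": -0.15,"rx": 0,"ry": 0,"rz": 0,"claw": 0.1},{"dx": 0,"dy": 0,"dz": -0.3,"rx": 0,"ry": 0,"rz": 0,"claw": 0},{"dx": 0,"dy": 0,"dz": -0.4,"rx": 0,"ry": 0,"rz": 0,"claw": 0},{"dx": 0,"dy": 0,"dz": -0.4,"rx": 0,"ry": 0,"rz": 0,"claw": 0},{"dx": 0,"dy": 0,"dz": 0,"rx": 0,"ry": 0,"rz": 0,"claw": 0},{"dx": 0,"dy": 0,"dz": 0,"rx": 0,"ry": 0,"rz": 0,"claw": 0}]}}

```text
time_s: 28.3
ee_pos: [0.5893, -0.0947, 0.2203]
eef_rot: [3.139, 0.0, 1.509]
force: [-0.9, -0.1, -0.5]
grip_width: 0.0939
grip_force: 0.0
```

```bash
python3 look.py w9 yellow_dish_center red_dish_center blue_bottle_center
```

```text
[ 0.5893 -0.0947  0.2203] 1.5094114450912954
yellow_dish_center 0.58 [227.8, 152.3, 284.4, 212.3] 0.0767 [ 0.587  -0.0927  0.0765] [ 0.5898 -0.093   0.0759] [0.061  0.0699 0.0094]
blue_bottle_center 0.8 [253.1, 0.5, 283.5, 9.9] 0.0359 [0.6168 0.0902 0.0358] [0.6159 0.089  0.0357] [0.0229 0.0041 0.0096]
blue_bottle_center 0.71 [168.0, 372.2, 197.3, 383.2] 0.0215 [ 0.4505 -0.4203  0.0213] [ 0.4518 -0.4173  0.0202] [0.039  0.012  0.0096]
```

View pics/w9.png

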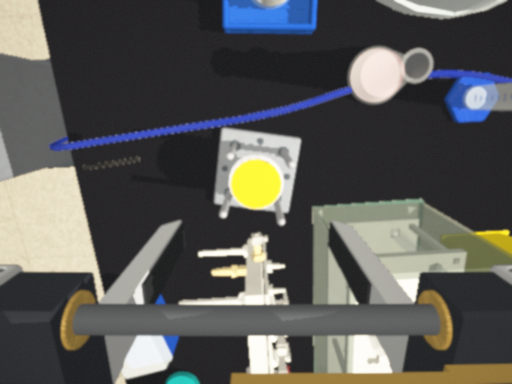

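The yellow dish sits at (257,182) between the rods with its top at z≈0.076, so the pile has sunk about 28 mm. One last numeric check before handing in.

```bash
python3 - <<'E'
from meas import *
c=shot('wrist'); P=cloud(c); q=P[blob(mask(c,22,35),(228,152,284,212))]; q=q[abs(q[:,2]-.076)<.006]
A=np.c_[q[:,:2]-q[:,:2].mean(0),np.ones(len(q))]; s=np.linalg.lstsq(A,q[:,2],rcond=None)[0]; print('yellow',q.mean(0),'tilt',np.hypot(*s[:2]))
c=shot('top'); P=cloud(c)
for k,hu,ctr in [('orange',(5,20),(.6,.29)),('blue',(100,125),(.617,.117))]:
    q=P[mask(c,*hu)]; q=q[(np.hypot(q[:,0]-ctr[0],q[:,1]-ctr[1])<.06)&(q[:,2]>.095)]
    A=np.c_[q[:,:2]-q[:,:2].mean(0),np.ones(len(q))]; s=np.linalg.lstsq(A,q[:,2],rcond=None)[0]; print(k,(q.min(0)+q.max(0))/2,np.median(q[:,2]),'tilt',np.hypot(*s[:2]))
print(telemetry.get_obs()['time_s'])
E
```

```text
yellow [ 0.5894 -0.0932  0.0758] tilt 0.0013721014368856047
orange [0.5972 0.2918 0.1044] 0.10753953265584726 tilt 0.11640977435540976
blue [0.6173 0.1177 0.1072] 0.1077620717735247 tilt 0.007404453381847173
28.6
```

```bash
python3 - <<'E'
from meas import *
for n in ('top','scene'):
    c=shot(n); P=cloud(c); q=P[mask(c,5,20)]; q=q[(np.hypot(q[:,0]-.598,q[:,1]-.292)<.016)&(q[:,2]>.1)]
    A=np.c_[q[:,:2]-q[:,:2].mean(0),np.ones(len(q))]; s=np.linalg.lstsq(A,q[:,2],rcond=None)[0]; print(n,len(q),q.mean(0),q[:,2].min(),'slopes',s[:2])
E
```

```text
top 100 [0.5982 0.292  0.1079] 0.10244528137298015 slopes [0.0112 0.0695]
scene 87 [0.5975 0.2929 0.109 ] 0.10159272999379931 slopes [-0.0114 -0.0764]
```

The two views give opposite slopes, so the apparent tilt is an edge artefact and the bottle is upright on the tray floor.

```bash
python3 -c "
from station import hand_in
print(hand_in())"
```

```text
the job is handed in; nothing more can be done
None
```

I handed the job in at about 29 s without a verdict back: by my last measurements both bottles stand in their own trays, the yellow dish lies flat on the red one with the platform sunk about 28 mm, and I saw no contact with the tip box or flask but did not re-measure their positions.

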